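Hold the fallen sample cell in the light gauge

TASK

One glass sample cell has toppled over in its lane: stand it upright on the lane floor beside its two neighbours, without upsetting them and keeping your fingers off its clear windows throughout, and let go of it. Then grip it by its two frosted side walls only and lower it upright into the well of the light gauge, its windows facing the two lens tubes. Push it down against the sprung shutter as far as it goes and finish while still holding it there, pressed down in the light path, so that the gauge can read.

Things in the scene. Friction and masses are not known exactly. Their poses are not given: they have to be found in the camera images.
- cell: toppled glass sample cell, 24 x 30 x 84 mm, about 90 g. Origin: centre of its foot; z: up to the stopper. Clear windows: faces at x = +-12 mm; opaque frosted walls: faces at y = +-15 mm, 24 mm wide; both from the foot to 78 mm, then a grey stopper 20 x 26 x 6 mm. At the start its foot is on the lane floor, stopper end over the lane's -x end tab, z 28 deg above level, x up, y level across the lane
- cell_window (a point): centre of the cell's light window, 44 mm above the foot on the cell's z axis; axes as the cell. It belongs on the beam
- neighbour_near: identical cell standing upright in the lane next to the free space, same axes; it stays where it stands
- neighbour_far: identical cell standing upright in the lane behind the first, same axes; it stays where it stands
- cell_lane: low fixed sheet-metal lane, 194 mm long in x, 44 mm wide in y. Origin: centre of its underside. Rubber floor 8 mm up and 36 mm wide between side walls that end 21 mm up; at x = +-94 mm an end tab 28 mm wide rises to 38 mm. Neighbours stand at about x = +28 and +70 mm; the free space is x = -75 to 0 mm, the fallen cell's foot is at about x = -30 mm
- light_gauge: fixed grey light gauge, 112 (x) x 216 (y) x 103 mm high. Origin: centre of its underside. Lamp head (finned) at y = +52 to +102 mm, receiver head (display) at y = -52 to -102 mm; their lens tubes end at y = +-27 mm. Between them, on the origin's z axis, the well; a cell goes in with its x axis along the gauge's y, either way round
- well_mouth (a point): centre of the well's mouth, 40 mm above the gauge's underside; axes as the gauge. The well is a vertical sleeve 34 mm (x) by 28 mm (y) inside, 2 mm clear all round the cell; a flare leads in from 45 mm above the gauge's underside and reaches 23 mm from the axis in x: keep fingertips above it
- beam (a point): middle of the light path on the well's axis, 62 mm above the gauge's underside; axes as the gauge, the light runs along y
- step (a point): top centre of the sprung step in the well on which the cell's foot lands: 34 mm above the gauge's underside when up, 18 mm when fully down. It carries the dark vane, 22 to 24 mm from the axis at +y, that covers the lamp's lens until pushed down
- shutter (a joint): travel of the sprung step and vane: 0 up (light shut off), 0.016 m fully down against a firm stop (light path open). The spring pushes up with about 2.3 N at the top, 4.7 N at the bottom, more than the cell weighs, so the cell must be held down

How it is judged:
By the outcome, as a careful person would: the job done as asked, in the order asked, and still so for the second after the job is handed in, while the arm keeps its last pose, push and grip.
It also fails if it takes over 61 s, if anything falls off the work surface, if the arm or the gripper's body presses on something with over 40 N, if the wrist force passes 120 N, or if a joint passes its speed limit or range.

ROBOT

A 6-joint arm with a two-finger parallel gripper is mounted at the origin on a cart in front of the work surface, level with it; the furniture and walls round the work are solid. World frame = base frame: x ahead of the robot, y to its left, z up, the work surface at z = 0. Lengths are in m, angles in rad, forces in N, time in s.
With the tool pointing down it reaches from about 0.35 to 0.975 m from the base axis. Payload 4.9 kg.
Tool frame: the origin (TCP) lies midway between the tips of the shut fingers; the grasp point (between the pads) lies 19 mm behind it; z points along the fingers, y is the line along which they close (so a half turn about z gives the same grasp; the last joint's range is limited). The gripper opens to 85 mm and grips with 20 to 120 N. Pads are 22 mm wide; open, the fingers measure 114 mm over their backs; the gripper's body (76 mm by 85 mm) begins 54 mm behind the grasp point. The pads swing forward as they close: fully open they stand 13 mm farther back than shut.
Start: joints at [0.997, 0.053, 1.613, -0, 1.476, -0.119], TCP at [0.275, 0.561, 0.231] pointing down, gripper open.
Joint ranges: [-3.01, 3.01], [-1.01, 2.22], [0.06, 2.58], [-1.02, 4.17], [0.09, 2.62], [-3.14, 3.14]. Speed limits (rad/s): [2.57, 2.57, 3.14, 3.14, 3.14, 3.14].

INTERFACE

Orientations are given as a unit quaternion [w, x, y, z].
In Python, from plant import manip, optics, sensors gives the robot as it stands (manip), with the cameras (optics) and the readings (sensors).
- The arm moves only by the shell command python3 shift.py 'ROWS'. ROWS is a JSON object with one list for each field, all of the same length, 1 to 5, a row being the entries at one place: finger_gap (the opening from 0.0 (shut) to 1.0 (fully open)), sx, sy, sz (the shift in shares of the most that a row can go, 1 being 62.5 mm), drx, dry, drz (a rotation vector in fractions of the full range, 1 being 90 degrees); each row shifts and turns the commanded pose from where the row before left it, along the tool's axes as they then stand; what a row does not reach is not made up. A row lasts 1/8 s, in which the tool goes at most 0.0625 m and 0.188 rad, less where a joint would pass 70% of its speed; a pose out of reach is approached as far as the arm can. The fingers move at their own pace and stop on an object; the grip force is fixed at half the most. Time passes only in rows, so rows that do not move let the fingers close. It prints the time, the measured TCP pose, the force, the opening and the grip force at its end. A shift or turn number past 1, either way, is cut back to 1. Input that does not fit is refused with a message, and nothing moves.
- sensors.state(): the state, without advancing time (a new reading comes with each control period).
- optics.grab_frame(name): name is "scene" or "top"; returns the picture (400x640x3 uint8, red, green, blue); there is no depth.
- optics.camera_params(name): a dict with "intrinsics" (3x3 intrinsics, pixels), "xyz" and "orientation" of the camera in the world. Camera axes: x right, y down, z forward; pixel columns grow to the right and rows downward; lengths in m; the calibration is good to about 2 mm. A picture is of the moment at which its call begins. camera_params takes no time and is no camera call.
- manip.job_done(): hands the job in; it is judged then, once.
The state is a dict: "time": time; "joint_pos": joint angles; "joint_vel": joint speeds; "joint_efforts": joint torques, N m; "tool_pos": TCP position; "tool_rot": TCP orientation; "contact_force": force on the tool from outside, world axes, zero at the start; "ft_torque": the same for the moment, N m; "gripper_width": opening from 0.0 (shut) to 1.0 (fully open); "grasp_force": force on a finger pad.
Only numpy, scipy, OpenCV 4.12 (cv2) and the standard library are available. Lean on these libraries where they do the work, as an engineer would, in place of code of your own. Each camera call takes 0.05 s, during which the arm holds its last target. There are 200 camera calls.

## Working session

There is one attempt and no reset: what is moved stays moved. The work goes in short steps, Python scripts to look and compute and a shell command to move; the robot and the scene stay as the last step left them, time stands still between calls to the robot, and variables do not carry over. Pictures are saved under pics/ and viewed, at most 10 in all, crops included, and the job is handed in when it is done.

```bash
ls; mkdir -p pics; python3 - <<'E'
from plant import manip, optics, sensors
import cv2
for n in("scene","top"):
    im=optics.grab_frame(n); cv2.imwrite(f"pics/{n}0.png",im[:,:,::-1]); print(n,optics.camera_params(n))
print(sensors.state())
E
```

```text
pics
plant.py
shift.py
scene {'intrinsics': array([[435.10542474,   0.        , 321.9783202 ],
       [  0.        , 435.10542474, 197.9597791 ],
       [  0.        ,   0.        ,   1.        ]]), 'xyz': array([0.81117165, 0.70273479, 0.77770429]), 'orientation': array([-0.06141958,  0.16563111,  0.90084146, -0.39658371])}
top {'intrinsics': array([[373.04506272,   0.        , 316.66996524],
       [  0.        , 373.04506272, 198.62777504],
       [  0.        ,   0.        ,   1.        ]]), 'xyz': array([ 0.39971297, -0.00554082,  0.93943374]), 'orientation': array([ 0.06456775, -0.70037203,  0.70854895, -0.05717003])}
{'time': 0.1, 'joint_pos': array([ 9.97017051e-01,  5.32955751e-02,  1.61419142e+00,  1.33741302e-05,
        1.47598000e+00, -1.18992824e-01]), 'joint_vel': array([ 0.00115431, -0.00162668, -0.00249601, -0.00089203,  0.00125366,
       -0.00028933]), 'joint_efforts': array([ 8.66740629e-04, -3.94897556e+01, -3.71365964e+01, -8.94492587e-05,
        3.81285965e-03, -3.71755243e-05]), 'tool_pos': array([0.27422336, 0.56099142, 0.23016227]), 'tool_rot': array([-3.24429880e-04,  2.25439147e-01,  9.74256800e-01, -8.79244624e-04]), 'contact_force': array([ 0.90578734, -0.10155015, -0.168248  ]), 'ft_torque': array([ 0.02254162, -0.02874445, -0.03051094]), 'grasp_force': 0.0, 'gripper_width': 0.9989190696496841}
```

View pics/scene0.png

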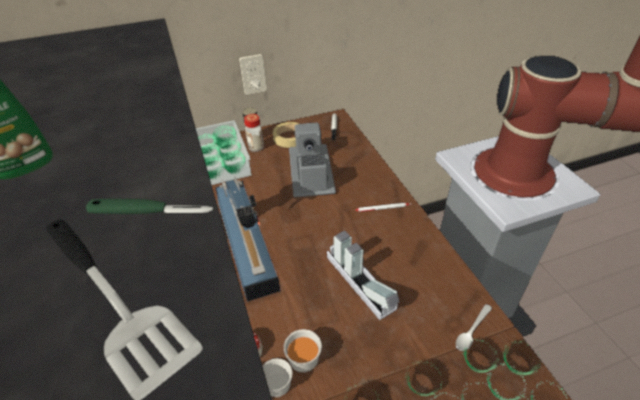

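View pics/top0.png

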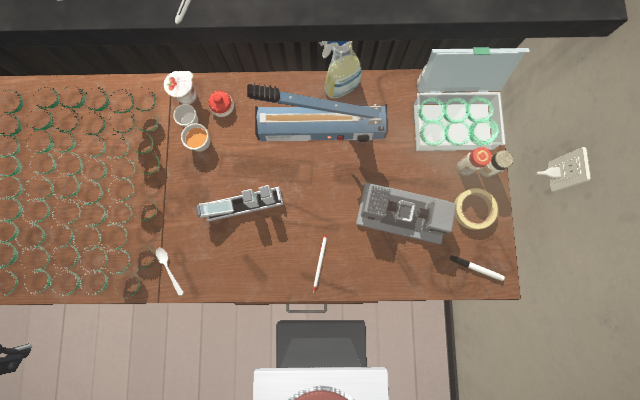

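```bash
cat > h.py <<'E'
import numpy as np
from scipy.spatial.transform import Rotation as R
from plant import manip, optics, sensors
def rot(q): return R.from_quat(np.r_[q[1:],q[0]])
def cam(n):
    c=optics.camera_params(n); return c["intrinsics"],np.array(c["xyz"]),rot(c["orientation"]).as_matrix()
def proj(n,P):
    K,t,M=cam(n); p=(np.atleast_2d(P)-t)@M@K.T; return p[:,:2]/p[:,2:]
def ray(n,uv):
    K,t,M=cam(n); d=M@np.linalg.solve(K,[*uv,1]); return t,d/np.linalg.norm(d)
def onplane(n,uv,z):
    t,d=ray(n,uv); return t+d*(z-t[2])/d[2]
def tri(a,b):
    A=[];y=[]
    for n,uv in(("scene",a),("top",b)):
        t,d=ray(n,uv); Q=np.eye(3)-np.outer(d,d); A.append(Q); y.append(Q@t)
    A=np.vstack(A);y=np.hstack(y); x=np.linalg.lstsq(A,y,rcond=None)[0]
    return x,np.linalg.norm(A@x-y)
E
```

```text
(no output)
```

Scene view: lane at about (362,275) with two upright neighbours and the fallen cell nearest the camera, gauge at (312,160). Top view: lane at (240,204), stopper end to the left; gauge at (405,212), finned lamp head to the left.

```bash
python3 - <<'E'
import cv2,numpy as np
t=cv2.imread("pics/top0.png");s=cv2.imread("pics/scene0.png")
def crop(im,x,y,w,h,k):return cv2.resize(im[y:y+h,x:x+w],None,fx=k,fy=k,interpolation=cv2.INTER_CUBIC)
a=crop(t,190,180,100,45,8); b=crop(s,320,225,84,98,6)
cv2.imwrite("pics/c1.png",np.vstack([a,np.zeros((4,800,3),np.uint8)])); 
c=crop(s,280,115,60,85,6);d=crop(t,350,178,110,70,7)
W=np.zeros((600,800,3),np.uint8); W[:588,:504]=b; 
cv2.imwrite("pics/c2.png",W[:588,:504])
W=np.zeros((600,800,3),np.uint8); W[:490,:770]=d; cv2.imwrite("pics/c3.png",d)
W=np.zeros((600,800,3),np.uint8);W[:510,:360]=c
e=crop(s,280,115,60,85,7);cv2.imwrite("pics/c4.png",e)
E
```

```text
(no output)
```

View pics/c1.png

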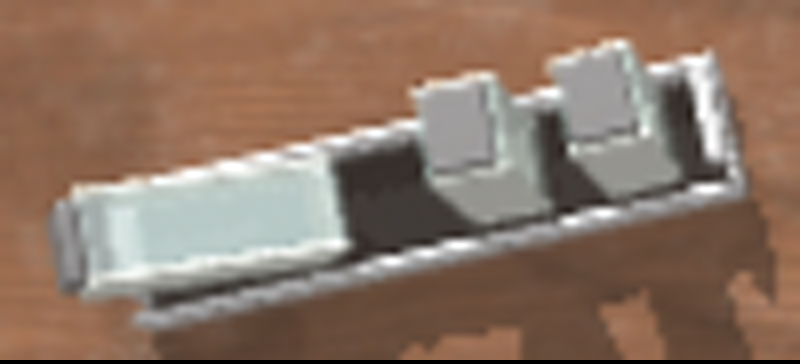

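View pics/c2.png

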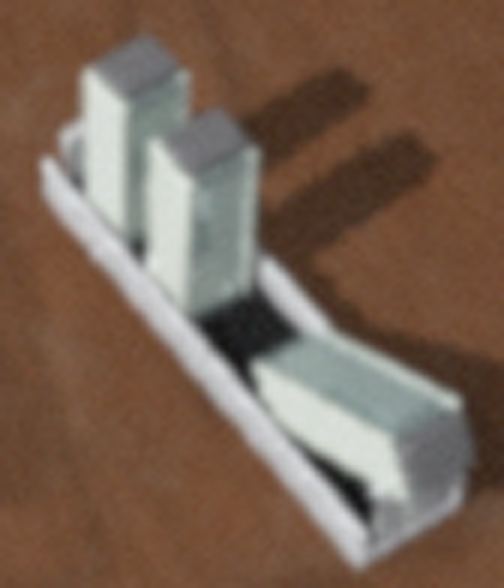

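View pics/c3.png

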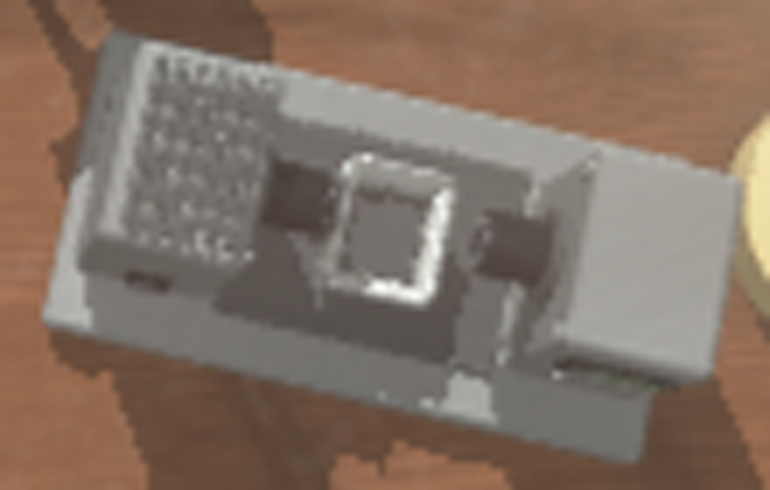

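View pics/c4.png

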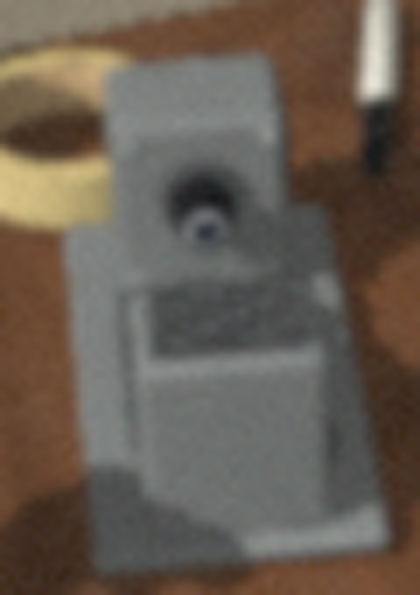

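Crops: c1/c2 show the lane with stopper corners of both neighbours and the fallen cell's top window face; c3/c4 show the gauge, with the well rim centre near c3 (390,230). I'll fit models to the corners I read.

```bash
cat > fit.py <<'E'
from h import *
from scipy.optimize import least_squares
C={"c1":("top",190,180,8),"c2":("scene",320,225,6),"c3":("top",350,178,7),"c4":("scene",280,115,7)}
def px(c,X,Y): n,x,y,k=C[c]; return n,np.array([x+(X+.5)/k-.5,y+(Y+.5)/k-.5])
def pose(p,P): return R.from_euler('z',p[3]).apply(P)+p[:3]
def fit(obs,model,p0):
    def res(p):
        M=model(p); return np.concatenate([(proj(px(*o)[0],M[k])[0]-px(*o)[1]) for k,o in obs])
    s=least_squares(res,p0,loss="soft_l1",f_scale=.5); r=res(s.x).reshape(-1,2)
    for (k,o),e in zip(obs,r): print(k,o,e.round(2))
    return s.x
def fitlane():
  def model(p): # x y z yaw xn xf yn yf(mm) foot
    m={}
    L=lambda *a:pose(p,np.array(a)/1e3)
    for q,sx,sy in(("mp",-1,1),("mm",-1,-1),("pp",1,1),("pm",1,-1)):
        m["l"+q]=L(97*sx,22*sy,21); m["b"+q]=L(97*sx,22*sy,0)
        m["n"+q]=L(p[4]+10*sx,p[6]+13*sy,92); m["f"+q]=L(p[5]+10*sx,p[7]+13*sy,92)
    c,s=np.cos(p[10]),np.sin(p[10])
    for q,sy in(("m",-1),("p",1)):
        fx,fz=p[8],8+12*c
        m["u"+q]=L(fx+12*s,p[9]+15*sy,fz+12*c)      # upper foot edge
        m["g"+q]=L(fx+12*s-78*c,p[9]+15*sy,fz+12*c+78*s)  # upper shoulder edge
    return m
  obs=[("lmm",("c1",138,318)),("lpm",("c1",742,188)),("lmp",("c1",80,188)),
   ("nmp",("c1",415,92)),("npp",("c1",490,75)),("npm",("c1",494,160)),("nmm",("c1",432,175)),
   ("fmp",("c1",550,65)),("fpp",("c1",627,42)),("fpm",("c1",638,128)),("fmm",("c1",578,150)),
   ("npp",("c2",163,145)),("nmp",("c2",200,177)),("nmm",("c2",257,148)),("npm",("c2",212,108)),
   ("fpp",("c2",93,72)),("fmp",("c2",130,99)),("fmm",("c2",188,72)),("fpm",("c2",145,38)),
   ("bmp",("c2",360,568)),("bmm",("c2",462,500)),("lpp",("c2",42,160)),
   ("up",("c1",330,157)),("um",("c1",350,245)),("gp",("c1",78,190)),("gm",("c1",88,292)),
   ("up",("c2",255,362)),("gp",("c2",395,432)),("gm",("c2",462,400)),("um",("c2",325,330))]
  return fit(obs,model,[.39,.2,0,-1.4,28,70,0,0,-30,0,.49])
def fitgauge():
  def model(p): # x y z yaw baseh wr wl rimx rimy
    m={};L=lambda *a:pose(p,np.array(a)/1e3)
    for q,sx,sy in(("pp",1,1),("pm",1,-1),("mp",-1,1),("mm",-1,-1)):
        m["b"+q]=L(56*sx,108*sy,0);m["t"+q]=L(56*sx,108*sy,p[4])
        m["r"+q]=L(p[5]*sx,-77+25*sy,103);m["l"+q]=L(p[6]*sx,77+25*sy,103)
        m["w"+q]=L(p[7]*sx,p[8]*sy,45)
    return m
  obs=[("tpp",("c3",112,30)),("tmp",("c3",45,322)),("tmm",("c3",640,460)),
   ("rpp",("c3",600,150)),("rpm",("c3",742,180)),("rmm",("c3",712,380)),("rmp",("c3",562,352)),
   ("wpp",("c3",345,155)),("wpm",("c3",458,178)),("wmm",("c3",432,303)),("wmp",("c3",328,280)),
   ("lpp",("c4",142,372)),("lmp",("c4",325,350)),
   ("rpp",("c4",118,138)),("rmp",("c4",278,132)),("rpm",("c4",108,72)),("rmm",("c4",278,58)),
   ("bpp",("c4",100,572)),("bmp",("c4",388,550)),("tpm",("c4",62,232)),("tmm",("c4",325,207))]
  return fit(obs,model,[.38,-.22,0,-.2,10,30,30,23,20])
if __name__=="__main__":
    print(fitlane().round(4)); print(fitgauge().round(4))
E
python3 fit.py
```

```text
Traceback (most recent call last):
  File "fit.py", line 50, in <module>
    print(fitlane().round(4)); print(fitgauge().round(4))
          ~~~~~~~^^
  File "fit.py", line 33, in fitlane
    return fit(obs,model,[.39,.2,0,-1.4,28,70,0,0,-30,0,.49])
  File "fit.py", line 9, in fit
    s=least_squares(res,p0,loss="soft_l1",f_scale=.5); r=res(s.x).reshape(-1,2)
  File "fit.py", line 8, in res
    M=model(p); return np.concatenate([(proj(px(*o)[0],M[k])[0]-px(*o)[1]) for k,o in obs])
                                        ~~~~^^^^^^^^^^^^^^^^
  File "h.py", line 8, in proj
    K,t,M=cam(n); p=(np.atleast_2d(P)-t)@M@K.T; return p[:,:2]/p[:,2:]
          ~~~^^^
  File "h.py", line 6, in cam
    c=optics.camera_params(n); return c["intrinsics"],np.array(c["xyz"]),rot(c["orientation"]).as_matrix()
ValueError: time passes only in moves, steps and waits
```

```bash
sed -i 's/^def cam(n)/from functools import lru_cache\n@lru_cache\ndef cam(n)/' h.py; sed -i 's/loss="soft_l1",f_scale=.5/loss="soft_l1",f_scale=.5,x_scale="jac"/' fit.py; python3 fit.py 2>&1 | tail -60
```

```text
lmm ('c1', 138, 318) [0.01 1.61]
lpm ('c1', 742, 188) [ 0.52 -0.1 ]
lmp ('c1', 80, 188) [4.07 0.89]
nmp ('c1', 415, 92) [-0.55 -0.  ]
npp ('c1', 490, 75) [-1.52  0.15]
npm ('c1', 494, 160) [0.24 0.23]
nmm ('c1', 432, 175) [-0.46  0.34]
fmp ('c1', 550, 65) [ 0.12 -0.33]
fpp ('c1', 627, 42) [-1.12  0.58]
fpm ('c1', 638, 128) [-0.15  0.5 ]
fmm ('c1', 578, 150) [-1.08 -0.27]
npp ('c2', 163, 145) [-0.86 -0.82]
nmp ('c2', 200, 177) [-1.35  0.03]
nmm ('c2', 257, 148) [-0.65 -0.59]
npm ('c2', 212, 108) [1.1  0.04]
fpp ('c2', 93, 72) [-0.14 -1.15]
fmp ('c2', 130, 99) [-0.94  0.18]
fmm ('c2', 188, 72) [-0.57 -0.47]
fpm ('c2', 145, 38) [ 1.15 -0.5 ]
bmp ('c2', 360, 568) [-0.02  0.35]
bmm ('c2', 462, 500) [-0.26  1.19]
lpp ('c2', 42, 160) [-0.11  0.57]
up ('c1', 330, 157) [-0.04  0.6 ]
um ('c1', 350, 245) [-0.21  1.21]
gp ('c1', 78, 190) [-0.34  0.4 ]
gm ('c1', 88, 292) [ 0.66 -0.2 ]
up ('c2', 255, 362) [0.1  0.73]
gp ('c2', 395, 432) [-1.05  1.63]
gm ('c2', 462, 400) [-0.23 -0.29]
um ('c2', 325, 330) [-0.19 -0.49]
[ 5.50200e-01  1.87600e-01 -2.80000e-03 -1.34760e+00  2.25255e+01
  6.40991e+01  
[... 207 characters left out ...]
'c3', 742, 180) [1.61 0.32]
rmm ('c3', 712, 380) [0.84 0.  ]
rmp ('c3', 562, 352) [ 0.4  -1.14]
wpp ('c3', 345, 155) [-0.09  0.5 ]
wpm ('c3', 458, 178) [-0.48  0.87]
wmm ('c3', 432, 303) [-0.3   0.79]
wmp ('c3', 328, 280) [-1.3   0.35]
lpp ('c4', 142, 372) [-0.19  0.86]
lmp ('c4', 325, 350) [-0.19  1.8 ]
rpp ('c4', 118, 138) [-0.75 -0.37]
rmp ('c4', 278, 132) [ 0.25 -1.4 ]
rpm ('c4', 108, 72) [-0.44 -0.84]
rmm ('c4', 278, 58) [-1.56 -0.64]
bpp ('c4', 100, 572) [-0.51  4.7 ]
bmp ('c4', 388, 550) [0.18 4.12]
tpm ('c4', 62, 232) [ 0.18 -0.3 ]
tmm ('c4', 325, 207) [-0.17  0.27]
[ 5.24200e-01 -2.11700e-01 -9.90000e-03 -2.46400e-01  1.88909e+01
  3.32112e+01  3.30133e+01  2.24671e+01  1.95900e+01]
```

```bash
cat > joint.py <<'E'
import fit; from fit import *
store={}
def grab(obs,model,p0): store[len(store)]=(obs,model,np.array(p0,float)); return np.array(p0)
fit.fit=grab; fitlane(); fitgauge()
(o1,m1,p1),(o2,m2,p2)=store[0],store[1]
o1=[o for o in o1 if o[0]!="lmp"]
cams={n:cam(n) for n in("scene","top")}
def pr(n,P,d):
    K,t,M=cams[n]; M=M@R.from_rotvec(d[3:]).as_matrix(); q=(P-t-d[:3])@M@K.T; return q[:2]/q[2]
fs=np.r_[[.002]*3,[.003]*3]
def res(v,full=False):
    a,b=v[:11],v[11:20]; D={"scene":v[20:26]*fs,"top":v[26:32]*fs}
    r=[]
    for o,m in((o1,m1(a)),(o2,m2(b))):
        for k,c in o:
            n,u=px(*c); r.append((pr(n,m[k],D[n])-u)/.6)
    r=np.array(r); 
    if full: return r*.6
    w=np.sqrt((r**2).sum(1)); r=r*np.sqrt((2*(np.sqrt(1+w**2)-1))/np.maximum(w**2,1e-9))[:,None]
    return np.r_[r.ravel(),v[20:],a[2]/.001,b[2]/.001,(a[10]-.489)/.02,a[6]/1.,a[7]/1.,a[9]/1.]
s=least_squares(res,np.r_[p1,p2,np.zeros(12)],x_scale="jac")
J=np.linalg.pinv(s.jac.T@s.jac); sd=np.sqrt(np.diag(J))
np.set_printoptions(suppress=True,precision=4)
if __name__=="__main__":
    print("lane",s.x[:11]);print("sd",sd[:11]);print("gauge",s.x[11:20]);print("sd",sd[11:20]);print("cams",s.x[20:])
    r=res(s.x,True)
    for (k,c),e in zip(o1+o2,r):
        if np.hypot(*e)>.8: print(k,c,e.round(2))
E
python3 joint.py
```

```text
lmm ('c1', 138, 318) [0.01 1.61]
lpm ('c1', 742, 188) [ 0.52 -0.1 ]
lmp ('c1', 80, 188) [4.07 0.89]
nmp ('c1', 415, 92) [-0.55 -0.  ]
npp ('c1', 490, 75) [-1.52  0.15]
npm ('c1', 494, 160) [0.24 0.23]
nmm ('c1', 432, 175) [-0.46  0.34]
fmp ('c1', 550, 65) [ 0.12 -0.33]
fpp ('c1', 627, 42) [-1.12  0.58]
fpm ('c1', 638, 128) [-0.15  0.5 ]
fmm ('c1', 578, 150) [-1.08 -0.27]
npp ('c2', 163, 145) [-0.86 -0.82]
nmp ('c2', 200, 177) [-1.35  0.03]
nmm ('c2', 257, 148) [-0.65 -0.59]
npm ('c2', 212, 108) [1.1  0.04]
fpp ('c2', 93, 72) [-0.14 -1.15]
fmp ('c2', 130, 99) [-0.94  0.18]
fmm ('c2', 188, 72) [-0.57 -0.47]
fpm ('c2', 145, 38) [ 1.15 -0.5 ]
bmp ('c2', 360, 568) [-0.02  0.35]
bmm ('c2', 462, 500) [-0.26  1.19]
lpp ('c2', 42, 160) [-0.11  0.57]
up ('c1', 330, 157) [-0.04  0.6 ]
um ('c1', 350, 245) [-0.21  1.21]
gp ('c1', 78, 190) [-0.34  0.4 ]
gm ('c1', 88, 292) [ 0.66 -0.2 ]
up ('c2', 255, 362) [0.1  0.73]
gp ('c2', 395, 432) [-1.05  1.63]
gm ('c2', 462, 400) [-0.23 -0.29]
um ('c2', 325, 330) [-0.19 -0.49]
tpp ('c3', 112, 30) [-0.43 -0.48]
tmp ('c3', 45, 322) [-0.37  0.42]
tmm ('c3', 640, 460) [0.14 0.97]
rpp ('c3', 600, 150) [ 0.29 -0.38]
rpm ('c3', 742, 180) [1.61 0.32]
rmm ('c3', 712, 380) [0.84 0.  ]
rmp ('c3', 562, 352) [ 0.4  -1.14]
wpp ('c3', 345, 155) [-0.09  0.5 ]
wpm ('c3', 458, 178) [-0.48  0.87]
wmm ('c3', 432, 303) [-0.3   0.79]
wmp ('c3', 328, 280) [-1.3   0.35]
lpp ('c4', 142, 372) [-0.19  0.86]
lmp ('c4', 325, 350) [-0.19  1.8 ]
rpp ('c4', 118, 138) [-0.75 -0.37]
rmp ('c4', 278, 132) [ 0.25 -1.4 ]
rpm ('c4', 108, 72) [-0.44 -0.84]
rmm ('c4', 278, 58) [-1.56 -0.64]
bpp ('c4', 100, 572) [-0.51  4.7 ]
bmp ('c4', 388, 550) [0.18 4.12]
tpm ('c4', 62, 232) [ 0.18 -0.3 ]
tmm ('c4', 325, 207) [-0.17  0.27]Traceback (most recent call last):
  File "joint.py", line 5, in <module>
    (o1,m1,p1),(o2,m2,p2)=store[0],store[1]
                          ~~~~~^^^
KeyError: 0
```

```bash
sed -i '1s/.*/from fit import *; import sys; fm=sys.modules["fit"]/; s/^fit.fit=grab/fm.fit=grab/' joint.py; python3 joint.py
```

```text
lane [  0.5497   0.1839  -0.0001  -1.3426  21.4827  63.1962   0.7926   0.1432
 -33.3554  -0.3615   0.4943]
sd [0.0024 0.0024 0.0009 0.0068 1.0395 1.0526 0.6617 0.7344 1.0946 0.6892
 0.0143]
gauge [ 0.5228 -0.2126 -0.0008 -0.2458 17.2825 33.3183 33.1569 22.319  19.2447]
sd [0.0026 0.0026 0.0009 0.0053 1.9098 0.8107 1.1857 0.8638 0.8523]
cams [ 0.2875  0.2504  0.9858  1.3867 -0.0085  0.6071 -0.2875 -0.2504  0.9006
 -0.4164  0.6207 -0.697 ]
lmm ('c1', 138, 318) [0.49 1.03]
lpm ('c1', 742, 188) [ 1.07 -0.93]
npp ('c1', 490, 75) [-1.25  0.09]
fpp ('c1', 627, 42) [-0.81  0.32]
fmm ('c1', 578, 150) [-0.73 -0.49]
npm ('c2', 212, 108) [1.67 0.07]
fpp ('c2', 93, 72) [ 0.26 -0.94]
fpm ('c2', 145, 38) [ 1.48 -0.32]
bmm ('c2', 462, 500) [-0.28  0.84]
lpp ('c2', 42, 160) [-0.37  0.87]
gm ('c1', 88, 292) [ 0.82 -0.65]
up ('c2', 255, 362) [0.25 0.82]
gp ('c2', 395, 432) [-0.68  1.79]
tpp ('c3', 112, 30) [-0.69 -1.02]
tmm ('c3', 640, 460) [0.17 0.89]
rpp ('c3', 600, 150) [ 0.67 -0.88]
rpm ('c3', 742, 180) [ 2.14 -0.11]
rmm ('c3', 712, 380) [ 1.29 -0.12]
rmp ('c3', 562, 352) [ 0.69 -1.33]
wmp ('c3', 328, 280) [-1.16 -0.03]
lmp ('c4', 325, 350) [0.31 0.9 ]
rpp ('c4', 118, 138) [-0.55 -1.02]
rmp ('c4', 278, 132) [ 0.58 -2.09]
rpm ('c4', 108, 72) [-0.27 -1.42]
rmm ('c4', 278, 58) [-1.28 -1.27]
bpp ('c4', 100, 572) [-0.12  4.11]
bmp ('c4', 388, 550) [0.68 3.44]
```

```bash
cat > ov.py <<'E'
from joint import *
import cv2
a,b=s.x[:11],s.x[11:20]
D={"scene":s.x[20:26]*fs,"top":s.x[26:32]*fs}
def box(cx,cy,z0,z1,hx,hy):
    P=[(cx+hx*i,cy+hy*j,z) for z in(z0,z1) for i,j in((-1,-1),(1,-1),(1,1),(-1,1))]
    E=[(i,(i+1)%4) for i in range(4)]+[(4+i,4+(i+1)%4) for i in range(4)]+[(i,i+4) for i in range(4)]
    return [(np.array(P[i]),np.array(P[j])) for i,j in E]
G=[(b,e,(0,255,255)) for e in box(0,0,0,10,56,108)+box(0,-77,103,103,b[5],25)+box(0,77,103,103,b[6],25)]+[(b,e,(0,0,255)) for e in box(0,0,45,45,23,20)+box(0,0,40,40,17,14)]
L=[(a,e,(0,255,255)) for e in box(0,0,0,21,97,22)]+[(a,e,(0,0,255)) for e in box(a[4],a[6],8,86,12,15)+box(a[5],a[7],8,86,12,15)]
c,sn=np.cos(a[10]),np.sin(a[10])
for e in box(0,0,0,78,12,15)+box(0,0,84,84,10,13):
    f=lambda q:np.array([a[8]+q[0]*sn-q[2]*c,a[9]+q[1],8+12*c+q[0]*c+q[2]*sn])
    L.append((a,(f(e[0]),f(e[1])),(0,0,255)))
def view(src,n,x,y,w,h,k,lines):
    o=cv2.resize(cv2.imread(src)[y:y+h,x:x+w],None,fx=k,fy=k,interpolation=cv2.INTER_CUBIC)
    for p,(A,B),col in lines:
        q=[tuple(int(v) for v in np.round(16*((pr(n,pose(p,P/1e3),D[n])-[x,y]+.5)*k-.5))) for P in(A,B)]
        cv2.line(o,q[0],q[1],col,1,cv2.LINE_AA,4)
    return o
if __name__=="__main__":
    W=np.zeros((600,800,3),np.uint8)
    def put(im,x,y): h,w=im.shape[:2]; h=min(h,600-y); w=min(w,800-x); W[y:y+h,x:x+w]=im[:h,:w]
    put(view("pics/top0.png","top",350,178,110,70,4,G),0,0)
    put(view("pics/scene0.png","scene",283,118,56,82,4,G),440,0)
    put(view("pics/top0.png","top",190,180,100,45,5,L),0,330)
    put(view("pics/scene0.png","scene",322,227,82,90,3,L),505,330)
    cv2.imwrite("pics/ov.png",W)
E
python3 ov.py
```

```text
(no output)
```

View pics/ov.png

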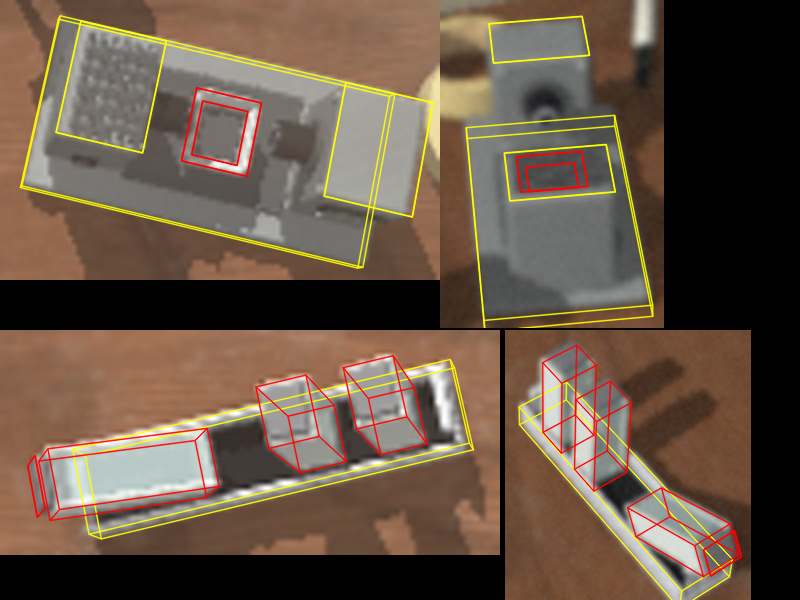

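Overlay: the gauge outline and well rim fit the top view within about 1 px. The lane and cells match within about 1–1.5 px in both views, good enough to grasp. Next I plan the approach.

```bash
cat > go.py <<'E'
import sys
from h import *
np.set_printoptions(suppress=True,precision=4)
LO=np.array([.5497,.1839,0]);LY=-1.3426
RL=R.from_euler('z',LY)
def tool(tilt,yaw=LY,extra=0): # tilt>0: body leans to lane -x ; tool y = lane y
    a=np.array([np.sin(tilt),0,-np.cos(tilt)]); y=np.array([0,1.,0]); x=np.cross(y,a)
    return R.from_euler('z',yaw)*R.from_matrix(np.c_[x,y,a])
def lane(p): return RL.apply(np.array(p)/1e3)+LO
def delta(T,Rt,cur=None):
    st=sensors.state() if cur is None else None
    p,r=(st["tool_pos"],rot(st["tool_rot"])) if st else cur
    print("cur",p,"target",T); 
    print("rotvec",(r.inv()*Rt).as_rotvec(),"| shift in cur axes",r.inv().apply(T-p),"| in target axes",Rt.inv().apply(T-p))
    if st: print("t",st["time"],"F",st["contact_force"],"j",st["joint_pos"])
E
python3 - <<'E'
from go import *
t=np.radians(42); Rt=tool(t); a=np.array([np.sin(t),0,-np.cos(t)])
g=np.array([-33.4-60*np.cos(.494),-.4,18.6+60*np.sin(.494)])
for b in(120,0): delta(lane(g+(20-b)*a),Rt)
E
```

```text
cur [0.2742 0.561  0.2302] target [0.5147 0.333  0.1214]
rotvec [ 0.3232 -0.6828  0.8473] | shift in cur axes [-0.3162 -0.099   0.1089] | in target axes [-0.1327  0.1826  0.2659]
t 0.1 F [ 0.9058 -0.1016 -0.1682] j [ 0.997   0.0533  1.6142  0.      1.476  -0.119 ]
cur [0.2742 0.561  0.2302] target [0.5328 0.2548 0.0322]
rotvec [ 0.3232 -0.6828  0.8473] | shift in cur axes [-0.3669 -0.1611  0.1982] | in target axes [-0.1327  0.1826  0.3859]
t 0.1 F [ 0.9058 -0.1016 -0.1682] j [ 0.997   0.0533  1.6142  0.      1.476  -0.119 ]
```

Units first: shifts go in shares of 62.5 mm and turns go in shares of 90 degrees. So -0.052 m is -0.832, -0.016 m is -0.256.

```bash
python3 shift.py '{"finger_gap": [1, 1, 1, 1, 1], "sx": [-0.832, -0.832, -0.832, -0.832, -0.832], "sy": [-0.256, -0.256, -0.256, -0.256, -0.256], "sz": [0.08, 0.08, 0.08, 0.08, 0.08], "drx": [0, 0, 0, 0, 0], "dry": [0, 0, 0, 0, 0], "drz": [0, 0, 0, 0, 0]}'; python3 shift.py '{"finger_gap": [1, 1, 1, 1], "sx": [0, 0, 0, 0], "sy": [0, 0, 0, 0], "sz": [0, 0, 0, 0], "drx": [0.0293, 0.0293, 0.0293, 0.0293], "dry": [-0.0621, -0.0621, -0.0621, -0.0621], "drz": [0.077, 0.077, 0.077, 0.077]}';python3 shift.py '{"finger_gap": [1, 1, 1, 1, 1], "sx": [0, 0, 0, 0, 0], "sy": [0, 0, 0, 0, 0], "sz": [0, 0, 0, 0, 0], "drx": [0.0293, 0.0293, 0.0293, 0, 0], "dry": [-0.0621, -0.0621, -0.0621, 0, 0], "drz": [0.077, 0.077, 0.077, 0, 0]}'
python3 - <<'E'
from go import *
t=np.radians(42); Rt=tool(t); a=np.array([np.sin(t),0,-np.cos(t)])
g=np.array([-33.4-60*np.cos(.494),-.4,18.6+60*np.sin(.494)])
for b in(100,0): delta(lane(g+(20-b)*a),Rt)
E
```

```text
time: 0.72
tool_pos: [0.4738, 0.3739, 0.2056]
tool_rot: [-0.0, 0.225, 0.974, -0.0]
contact_force: [-0.3, -0.3, 0.8]
gripper_width: 1.002
grasp_force: 0.0
time: 1.23
tool_pos: [0.4727, 0.3752, 0.2062]
tool_rot: [0.168, 0.447, 0.869, -0.132]
contact_force: [0.9, -0.5, -0.4]
gripper_width: 0.998
grasp_force: 0.0
time: 1.85
tool_pos: [0.473, 0.3752, 0.2062]
tool_rot: [0.28, 0.58, 0.732, -0.221]
contact_force: [0.5, 0.0, -0.1]
gripper_width: 0.998
grasp_force: 0.0
cur [0.473  0.3752 0.2062] target [0.5177 0.3199 0.1065]
rotvec [ 0.0022 -0.0031  0.0009] | shift in cur axes [0.0188 0.0308 0.117 ] | in target axes [0.0192 0.0311 0.1169]
t 1.85 F [ 0.4509  0.0336 -0.09  ] j [ 0.8071  0.3021  1.4958 -0.6056  1.7577  0.5901]
cur [0.473  0.3752 0.2062] target [0.5328 0.2548 0.0322]
rotvec [ 0.0022 -0.0031  0.0009] | shift in cur axes [0.0185 0.0306 0.217 ] | in target axes [0.0192 0.0311 0.2169]
t 1.85 F [ 0.4509  0.0336 -0.09  ] j [ 0.8071  0.3021  1.4958 -0.6056  1.7577  0.5901]
```

In the tool's units: 0.04 m is 0.64, 0.039 m is 0.624.

```bash
python3 shift.py '{"finger_gap": [1, 1, 1, 1, 1], "sx": [0.1008, 0.1008, 0.1008, 0, 0], "sy": [0.1648, 0.1648, 0.1648, 0, 0], "sz": [0.624, 0.624, 0.624, 0.64, 0.48], "drx": [0, 0, 0, 0, 0], "dry": [0, 0, 0, 0, 0], "drz": [0, 0, 0, 0, 0]}'; python3 shift.py '{"finger_gap": [1, 1, 1, 1], "sx": [0, 0, 0, 0], "sy": [0, 0, 0, 0], "sz": [0.32, 0.16, 0, 0], "drx": [0, 0, 0, 0], "dry": [0, 0, 0, 0], "drz": [0, 0, 0, 0]}'
python3 - <<'E'
from go import *
t=np.radians(42); Rt=tool(t); a=np.array([np.sin(t),0,-np.cos(t)])
g=np.array([-33.4-60*np.cos(.494),-.4,18.6+60*np.sin(.494)])
delta(lane(g+(20)*a),Rt)
import cv2
for n in("scene","top"): cv2.imwrite(f"pics/{n}1.png",optics.grab_frame(n)[:,:,::-1])
a=cv2.resize(cv2.imread("pics/scene1.png")[200:340,280:440],None,fx=4,fy=4,interpolation=2)
cv2.imwrite("pics/v1.png",a)
E
```

```text
time: 2.48
tool_pos: [0.5286, 0.273, 0.0541]
tool_rot: [0.28, 0.581, 0.731, -0.221]
contact_force: [-0.2, -0.2, -0.2]
gripper_width: 0.998
grasp_force: 0.0
time: 2.98
tool_pos: [0.5337, 0.256, 0.0333]
tool_rot: [0.281, 0.581, 0.731, -0.22]
contact_force: [-0.4, -0.0, 0.9]
gripper_width: 0.998
grasp_force: 0.0
cur [0.5337 0.256  0.0333] target [0.5328 0.2548 0.0322]
rotvec [ 0.0039 -0.0029 -0.0017] | shift in cur axes [-0.     -0.0012  0.0015] | in target axes [-0.     -0.0012  0.0015]
t 2.975 F [-0.4436 -0.0441  0.892 ] j [ 0.6151  0.4145  1.6776 -0.6775  1.4141  0.6242]
```

View pics/v1.png

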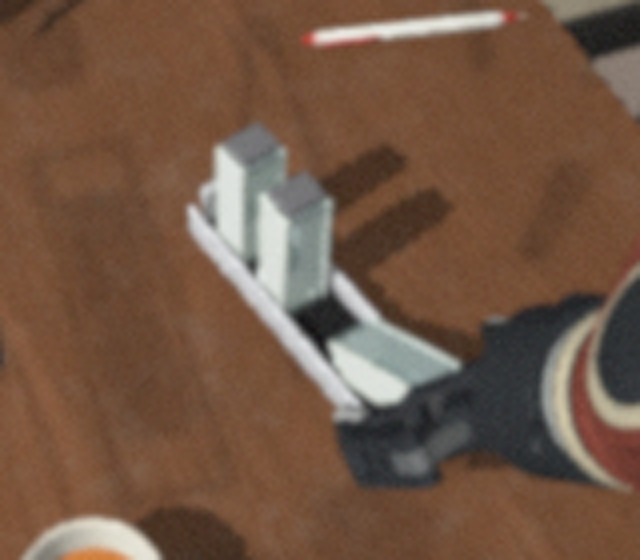

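The gripper straddles the stopper half of the fallen cell, with its finger tips near (410,390) in the crop. The foot is still free at (340,360), so I close.

In the tool's units: -0.001 m is -0.016.

```bash
python3 shift.py '{"finger_gap": [0.5, 0.3, 0, 0, 0], "sx": [0, 0, 0, 0, 0], "sy": [-0.016, 0, 0, 0, 0], "sz": [0, 0, 0, 0, 0], "drx": [0, 0, 0, 0, 0], "dry": [0, 0, 0, 0, 0], "drz": [0, 0, 0, 0, 0]}'; python3 shift.py '{"finger_gap": [0, 0, 0], "sx": [0, 0, 0], "sy": [0, 0, 0], "sz": [0, 0, 0], "drx": [0, 0, 0], "dry": [0, 0, 0], "drz": [0, 0, 0]}'
```

```text
time: 3.7
tool_pos: [0.5322, 0.2549, 0.0323]
tool_rot: [0.281, 0.581, 0.731, -0.221]
contact_force: [0.4, 1.0, -0.6]
gripper_width: 0.345
grasp_force: 62.4
time: 4.08
tool_pos: [0.5322, 0.2549, 0.0323]
tool_rot: [0.281, 0.581, 0.731, -0.221]
contact_force: [-0.6, 0.2, 1.3]
gripper_width: 0.344
grasp_force: 62.5
```

In the tool's units: -0.0149 m is -0.2384, -0.0133 m is -0.2128.

```bash
python3 - <<'E'
from go import *
# rigid cell pose in tool frame at grasp
st=sensors.state(); r=rot(st["tool_rot"]); p=st["tool_pos"]
b=.4907; zc=np.array([-np.cos(b),0,np.sin(b)]); xc=np.array([np.sin(b),0,np.cos(b)])
foot=lane([-33.4,-.4,8+12*np.cos(b)]); Rc=RL*R.from_matrix(np.c_[xc,[0,1,0],zc])
np.save("foot.npy",r.inv().apply(foot-p)); np.save("rc.npy",(r.inv()*Rc).as_matrix()); print(np.load("foot.npy"),r.inv().as_matrix()@[0,0,1])
E
python3 shift.py '{"finger_gap": [0, 0, 0, 0, 0], "sx": [-0.1072, -0.2128, -0.2128, -0.2128, 0], "sy": [0, 0, 0, 0, 0], "sz": [-0.1184, -0.2384, -0.2384, -0.2384, 0], "drx": [0, 0, 0, 0, 0], "dry": [0, 0, 0, 0, 0], "drz": [0, 0, 0, 0, 0]}'; python3 shift.py '{"finger_gap": [0, 0, 0, 0, 0], "sx": [0, 0, 0, 0, 0], "sy": [0, 0, 0, 0, 0], "sz": [0, 0, 0, 0, 0], "drx": [0, 0, 0, 0, 0], "dry": [0.0764, 0.0764, 0.0764, 0.0764, 0.0764], "drz": [0, 0, 0, 0, 0]}';  python3 shift.py '{"finger_gap": [0, 0, 0, 0, 0], "sx": [0, 0, 0, 0, 0], "sy": [0, 0, 0, 0, 0], "sz": [0, 0, 0, 0, 0], "drx": [0, 0, 0, 0, 0], "dry": [0.0764, 0.0764, 0.0764, 0.0764, 0], "drz": [0, 0, 0, 0, 0]}'
python3 - <<'E'
from go import *
st=sensors.state(); r=rot(st["tool_rot"]); p=st["tool_pos"]
f=p+r.apply(np.load("foot.npy")); Rc=r*R.from_matrix(np.load("rc.npy"))
print("foot lane",RL.inv().apply(f-LO)*1e3,"cell in lane",(RL.inv()*Rc).as_rotvec(),"tool in lane",RL.inv().apply(p-LO)*1e3)
w=np.array([-38,-.3,30])/1e3; sh=w-RL.inv().apply(f-LO); print("shift tool axes to foot z 30mm:",(r.inv()*RL).apply(sh),"down unit",r.inv().apply([0,0,-1]),"F",st["contact_force"],st["joint_pos"])
import cv2
for n in("scene","top"): cv2.imwrite(f"pics/{n}2.png",optics.grab_frame(n)[:,:,::-1])
E
```

```text
[-0.0204  0.0005  0.0367] [-0.6676  0.0023 -0.7445]
time: 4.7
tool_pos: [0.5334, 0.2559, 0.1052]
tool_rot: [0.281, 0.582, 0.731, -0.219]
contact_force: [0.9, -0.5, 0.8]
gripper_width: 0.345
grasp_force: 62.5
time: 5.32
tool_pos: [0.5316, 0.2548, 0.1018]
tool_rot: [0.05, 0.62, 0.782, -0.039]
contact_force: [-0.4, 0.3, -1.2]
gripper_width: 0.342
grasp_force: 62.4
time: 5.95
tool_pos: [0.5315, 0.2531, 0.1006]
tool_rot: [-0.136, 0.613, 0.771, 0.107]
contact_force: [0.1, 0.5, -0.6]
gripper_width: 0.347
grasp_force: 62.5
foot lane [-64.8533  -1.6236  59.109 ] cell in lane [-0.0027 -0.0014 -0.0004] tool in lane [-71.5373  -2.0956 100.5892]
shift tool axes to foot z 30mm: [-0.0352  0.0014  0.0182] down unit [-0.3407  0.0009  0.9402] F [ 0.1093  0.5164 -0.6157] [ 0.153   0.0737  1.8486  0.3641  1.2666 -0.1914]
```

Units first: shifts go in shares of 62.5 mm and turns go in shares of 90 degrees. So -0.0157 m is -0.2512, 0.0098 m is 0.1568.

```bash
python3 shift.py '{"finger_gap": [0, 0, 0, 0], "sx": [-0.2512, -0.2512, -0.0544, 0], "sy": [0.0112, 0.0112, 0, 0], "sz": [0.1568, 0.1568, 0.1504, 0], "drx": [0, 0, 0, 0], "dry": [0, 0, 0, 0], "drz": [0, 0, 0, 0]}'; python3 shift.py '{"finger_gap": [0, 0, 0], "sx": [-0.0384, -0.016, 0], "sy": [0, 0, 0], "sz": [0.1056, 0.0448, 0], "drx": [0, 0, 0], "dry": [0, 0, 0], "drz": [0, 0, 0]}'
cat > st.py <<'E'
from go import *
st=sensors.state(); r=rot(st["tool_rot"]); p=st["tool_pos"]
f=p+r.apply(np.load("foot.npy")); Rc=r*R.from_matrix(np.load("rc.npy"))
print("foot lane",RL.inv().apply(f-LO)*1e3,"cell in lane",(RL.inv()*Rc).as_rotvec(),"F",st["contact_force"],st["ft_torque"],"down",r.inv().apply([0,0,-1]))
E
python3 st.py
```

```text
time: 6.55
tool_pos: [0.5374, 0.2329, 0.0611]
tool_rot: [-0.136, 0.612, 0.771, 0.108]
contact_force: [-0.3, 0.2, -1.1]
gripper_width: 0.346
grasp_force: 62.5
time: 6.92
tool_pos: [0.5384, 0.2332, 0.0528]
tool_rot: [-0.135, 0.612, 0.771, 0.109]
contact_force: [0.1, 0.3, -1.5]
gripper_width: 0.345
grasp_force: 62.5
foot lane [-43.9652   0.7612  11.3057] cell in lane [0.0001 0.     0.0026] F [ 0.1123  0.3369 -1.4753] [-0.2185 -0.0395 -0.0601] down [-0.342  -0.0018  0.9397]
```

In the tool's units: 0.0015 m is 0.024, -0.001 m is -0.016.

```bash
python3 shift.py '{"finger_gap": [0, 0, 0], "sx": [-0.008, -0.0048, 0], "sy": [-0.016, 0, 0], "sz": [0.024, 0.016, 0], "drx": [0, 0, 0], "dry": [0, 0, 0], "drz": [0, 0, 0]}'; python3 st.py;  python3 shift.py '{"finger_gap": [0, 0], "sx": [-0.0048, 0], "sy": [0, 0], "sz": [0.016, 0], "drx": [0, 0], "dry": [0, 0], "drz": [0, 0]}'; python3 st.py
```

```text
time: 7.3
tool_pos: [0.5375, 0.2329, 0.0503]
tool_rot: [-0.135, 0.612, 0.771, 0.109]
contact_force: [-0.4, 0.2, -1.1]
gripper_width: 0.346
grasp_force: 62.5
foot lane [-43.8926  -0.1283   8.8029] cell in lane [ 0.0003 -0.0001  0.0024] F [-0.4026  0.2129 -1.0883] [-0.2236 -0.0883  0.0658] down [-0.342  -0.0021  0.9397]
time: 7.55
tool_pos: [0.5376, 0.233, 0.0493]
tool_rot: [-0.135, 0.612, 0.771, 0.109]
contact_force: [0.4, 0.3, -1.2]
gripper_width: 0.34
grasp_force: 62.5
foot lane [-43.9329  -0.0291   7.8189] cell in lane [ 0.0005 -0.0001  0.0024] F [ 0.3769  0.2548 -1.1964] [-0.2386 -0.0754  0.0036] down [-0.3419 -0.0022  0.9397]
```

```bash
for i in 1 2; do python3 shift.py '{"finger_gap": [0, 0], "sx": [-0.0048, 0], "sy": [0, 0], "sz": [0.016, 0], "drx": [0, 0], "dry": [0, 0], "drz": [0, 0]}' | grep -E "pos|force"; done; python3 st.py
```

```text
tool_pos: [0.5377, 0.233, 0.0491]
contact_force: [-2.8, -2.0, 5.9]
grasp_force: 63.3
tool_pos: [0.5378, 0.2331, 0.0491]
contact_force: [-4.4, -3.9, 11.0]
grasp_force: 63.9
foot lane [-44.0282   0.1958   7.6069] cell in lane [-0.      0.0005  0.0033] F [-4.4173 -3.8954 10.9579] [-0.2693  1.0739  0.2712] down [-0.3425 -0.0017  0.9395]
```

In the tool's units: -0.0017 m is -0.0272, 0.0006 m is 0.0096.

```bash
python3 shift.py '{"finger_gap": [0, 0, 0], "sx": [0.0096, 0, 0], "sy": [0, 0, 0], "sz": [-0.0272, 0, 0], "drx": [0, 0, 0], "dry": [0, 0, 0], "drz": [0, 0, 0]}' | grep -E "pos|force"; python3 st.py
python3 - <<'E'
from plant import manip, optics, sensors
import cv2,numpy as np
W=[]
for n,x,y,w,h,k in(("scene",300,200,120,120,4),("top",190,170,100,60,3)):
    f=optics.grab_frame(n)[:,:,::-1]; cv2.imwrite(f"pics/{n}3.png",f); W.append(cv2.resize(f[y:y+h,x:x+w],None,fx=k,fy=k,interpolation=2))
o=np.zeros((480,790,3),np.uint8); o[:480,:480]=W[0]; o[:180,485:785]=W[1]; cv2.imwrite("pics/v2.png",o)
E
```

```text
tool_pos: [0.5379, 0.2331, 0.0492]
contact_force: [-0.1, 0.2, 1.6]
grasp_force: 62.8
foot lane [-43.9785   0.3058   7.729 ] cell in lane [ 0.0011 -0.0001  0.0021] F [-0.1259  0.2473  1.5966] [-0.181   0.0362  0.0209] down [-0.3419 -0.0028  0.9397]
```

View pics/v2.png

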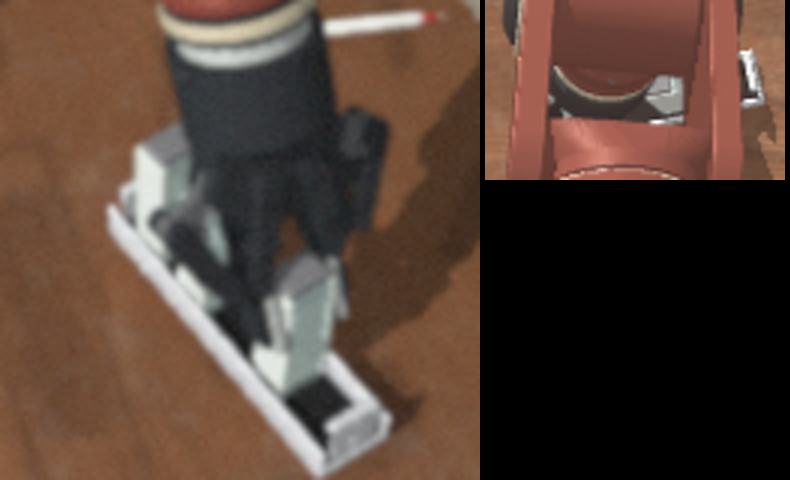

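The cell stands upright on the lane floor at crop (290,340), clear of both neighbours. Next I release it, then straighten the tool to vertical with the fingers open round it.

In the tool's units: -0.01 m is -0.16, -0.07 rad / 1.5708 = -0.0446.

```bash
python3 shift.py '{"finger_gap": [0.5, 1, 1, 1, 1], "sx": [0, 0, 0, 0, 0], "sy": [0, 0, 0, 0, 0], "sz": [0, 0, 0, 0, 0], "drx": [0, 0, 0, 0, 0], "dry": [0, 0, 0, 0, 0], "drz": [0, 0, 0, 0, 0]}'; python3 shift.py '{"finger_gap": [1, 1, 1, 1, 1], "sx": [0, 0, 0, 0, 0], "sy": [0, 0, 0, 0, 0], "sz": [-0.16, 0, 0, 0, 0], "drx": [0, 0, 0, 0, 0], "dry": [-0.0446, -0.0446, -0.0446, -0.0446, -0.0427], "drz": [0, 0, 0, 0, 0]}'; python3 shift.py '{"finger_gap": [1, 1], "sx": [0, 0], "sy": [0, 0], "sz": [0, 0], "drx": [0, 0], "dry": [0, 0], "drz": [0, 0]}' | grep -E "time|force"
python3 - <<'E'
from go import *
delta(lane([-44,.3,8+38]),tool(0))
import cv2
for n in("scene","top"): cv2.imwrite(f"pics/{n}4.png",optics.grab_frame(n)[:,:,::-1])
E
```

```text
time: 9.15
tool_pos: [0.5376, 0.2331, 0.049]
tool_rot: [-0.135, 0.612, 0.771, 0.109]
contact_force: [-0.2, -0.6, -1.1]
gripper_width: 1.001
grasp_force: 0.0
time: 9.78
tool_pos: [0.5384, 0.2299, 0.0586]
tool_rot: [0.001, 0.622, 0.783, 0.001]
contact_force: [-0.5, -0.1, 1.1]
gripper_width: 0.997
grasp_force: 0.0
time: 10.02
contact_force: [0.2, 0.5, -0.9]
grasp_force: 0.0
cur [0.5383 0.2297 0.0583] target [0.54   0.2268 0.046 ]
rotvec [ 0.0019 -0.0028  0.0006] | shift in cur axes [-0.0032  0.0011  0.0123] | in target axes [-0.0032  0.0011  0.0123]
t 10.025 F [ 0.2351  0.5416 -0.9408] j [0.2749 0.1265 1.8396 0.003  1.1735 0.0449]
```

In the tool's units: 0.006 m is 0.096, -0.0016 m is -0.0256.

```bash
python3 shift.py '{"finger_gap": [1, 1, 0.6, 0.35, 0], "sx": [-0.0256, -0.0256, 0, 0, 0], "sy": [0.0096, 0.008, 0, 0, 0], "sz": [0.096, 0.096, 0, 0, 0], "drx": [0, 0, 0, 0, 0], "dry": [0, 0, 0, 0, 0], "drz": [0, 0, 0, 0, 0]}'; python3 shift.py '{"finger_gap": [0, 0, 0, 0], "sx": [0, 0, 0, 0], "sy": [0, 0, 0, 0], "sz": [0, 0, 0, 0], "drx": [0, 0, 0, 0], "dry": [0, 0, 0, 0], "drz": [0, 0, 0, 0]}'
python3 - <<'E'
from go import *
st=sensors.state(); print(RL.inv().apply(st["tool_pos"]-LO)*1e3, st["contact_force"],st["ft_torque"])
E
```

```text
time: 10.75
tool_pos: [0.5403, 0.227, 0.0466]
tool_rot: [-0.0, 0.622, 0.783, 0.002]
contact_force: [0.0, -0.2, -0.4]
gripper_width: 0.373
grasp_force: 0.0
time: 11.25
tool_pos: [0.5404, 0.2271, 0.0467]
tool_rot: [0.0, 0.622, 0.783, 0.002]
contact_force: [-0.1, 0.2, 2.1]
gripper_width: 0.349
grasp_force: 59.2
[-44.1454   0.6768  46.7   ] [-0.1334  0.1939  2.0901] [ 0.0231 -0.0028  0.0363]
```

In the tool's units: -0.03 m is -0.48, -0.028 m is -0.448.

```bash
python3 shift.py '{"finger_gap": [0, 0, 0, 0, 0], "sx": [0, 0, 0, 0, 0], "sy": [0, 0, 0, 0, 0], "sz": [-0.192, -0.448, -0.48, -0.48, -0.4], "drx": [0, 0, 0, 0, 0], "dry": [0, 0, 0, 0, 0], "drz": [0, 0, 0, 0, 0]}'; python3 shift.py '{"finger_gap": [0, 0, 0, 0, 0], "sx": [0, 0, 0, 0, 0], "sy": [0, 0, 0, 0, 0], "sz": [0, 0, 0, 0, 0], "drx": [0, 0, 0, 0, 0], "dry": [0, 0, 0, 0, 0], "drz": [0.0605, 0.0605, 0.0605, 0.0605, 0.0598]}'
python3 - <<'E'
from go import *
delta(np.array([.5228,-.2126,.170]),tool(0,-.2458-np.pi/2))
E
```

```text
time: 11.88
tool_pos: [0.54, 0.2266, 0.1732]
tool_rot: [0.0, 0.622, 0.783, 0.002]
contact_force: [0.4, -0.2, -0.4]
gripper_width: 0.341
grasp_force: 59.2
time: 12.5
tool_pos: [0.5397, 0.2265, 0.1717]
tool_rot: [-0.001, 0.789, 0.614, 0.001]
contact_force: [0.1, -0.1, -1.7]
gripper_width: 0.342
grasp_force: 59.3
cur [0.5397 0.2265 0.1717] target [ 0.5228 -0.2126  0.17  ]
rotvec [ 0.0007 -0.0025 -0.0024] | shift in cur axes [-0.4298  0.0915  0.0007] | in target axes [-0.43    0.0905  0.0017]
t 12.5 F [ 0.1226 -0.0501 -1.7352] j [0.2694 0.0014 1.7663 0.0019 1.372  0.5173]
```

In the tool's units: -0.045 m is -0.72, -0.03 m is -0.48.

```bash
python3 shift.py '{"finger_gap": [0, 0, 0, 0, 0], "sx": [-0.48, -0.72, -0.72, -0.72, -0.72], "sy": [0.1024, 0.1536, 0.1536, 0.1536, 0.1536], "sz": [0, 0, 0, 0, 0], "drx": [0, 0, 0, 0, 0], "dry": [0, 0, 0, 0, 0], "drz": [0, 0, 0, 0, 0]}' | grep -E "pos|rce";python3 shift.py '{"finger_gap": [0, 0, 0, 0, 0], "sx": [-0.72, -0.72, -0.72, -0.72, -0.48], "sy": [0.1536, 0.1536, 0.1536, 0.1536, 0.096], "sz": [0, 0, 0, 0, 0], "drx": [0, 0, 0, 0, 0], "dry": [0, 0, 0, 0, 0], "drz": [0, 0, 0, 0, 0]}'| grep -E "pos|rce"; python3 shift.py '{"finger_gap": [0, 0, 0], "sx": [-0.16, 0, 0], "sy": [0.0304, 0, 0], "sz": [0, 0, 0], "drx": [0, 0, 0], "dry": [0, 0, 0], "drz": [0, 0, 0]}'
python3 - <<'E'
from go import *
delta(np.array([.5228,-.2126,.170]),tool(0,-.2458-np.pi/2))
E
```

```text
tool_pos: [0.532, 0.0106, 0.1713]
contact_force: [0.8, 0.2, -1.0]
grasp_force: 59.3
tool_pos: [0.5241, -0.2044, 0.1708]
contact_force: [-0.1, 0.2, -0.7]
grasp_force: 59.3
time: 14.12
tool_pos: [0.524, -0.2115, 0.1703]
tool_rot: [-0.001, 0.788, 0.616, 0.001]
contact_force: [0.4, -1.0, -0.7]
gripper_width: 0.345
grasp_force: 59.3
cur [ 0.524  -0.2115  0.1703] target [ 0.5228 -0.2126  0.17  ]
rotvec [ 0.0007 -0.0032  0.0018] | shift in cur axes [-0.0013 -0.0009  0.0003] | in target axes [-0.0013 -0.0009  0.0003]
t 14.125 F [ 0.4476 -0.9726 -0.7288] j [-0.517  -0.0443  1.8138  0.0034  1.3723 -0.2737]
```

In the tool's units: 0.025 m is 0.4, 0.02 m is 0.32.

```bash
python3 shift.py '{"finger_gap": [0, 0, 0, 0, 0], "sx": [-0.0208, 0, 0, 0, 0], "sy": [-0.0144, 0, 0, 0, 0], "sz": [0.32, 0.4, 0.32, 0.208, 0], "drx": [0, 0, 0, 0, 0], "dry": [0, 0, 0, 0, 0], "drz": [0, 0, 0, 0, 0]}'
python3 - <<'E'
import ov; from ov import *
from h import *
st=sensors.state(); delta=rot(st["tool_rot"]).as_matrix(); print(st["tool_pos"],st["contact_force"])
im={}
for n in("scene","top"):
    cv2.imwrite(f"pics/{n}5.png",optics.grab_frame(n)[:,:,::-1])
# predicted cell from tool pose
p=st["tool_pos"]; q=np.r_[p[0],p[1],p[2]-.0387,-.2458-np.pi/2]
Lc=[(q,e,(0,0,255)) for e in box(0,0,0,78,12,15)+box(0,0,84,84,10,13)]
Gl=[g for g in G if g[2]==(0,255,255)]+[(b,e,(0,255,0)) for e in box(0,0,45,45,23,20)]
o=np.zeros((600,800,3),np.uint8)
def put(im,x,y): h,w=im.shape[:2]; o[y:y+h,x:x+w]=im
put(view("pics/scene5.png","scene",275,105,75,95,5,Gl+Lc),0,0)
put(view("pics/top5.png","top",350,178,110,70,3.8,Gl+Lc),380,0)
put(view("pics/scene5.png","scene",275,105,75,60,5.5,[]),380,268)
cv2.imwrite("pics/v3.png",o)
E
```

```text
time: 14.75
tool_pos: [0.5221, -0.2128, 0.0907]
tool_rot: [-0.002, 0.788, 0.615, 0.001]
contact_force: [-0.9, 0.3, 0.3]
gripper_width: 0.343
grasp_force: 59.3
[ 0.5221 -0.2128  0.0907] [-0.8572  0.323   0.2828]
```

View pics/v3.png

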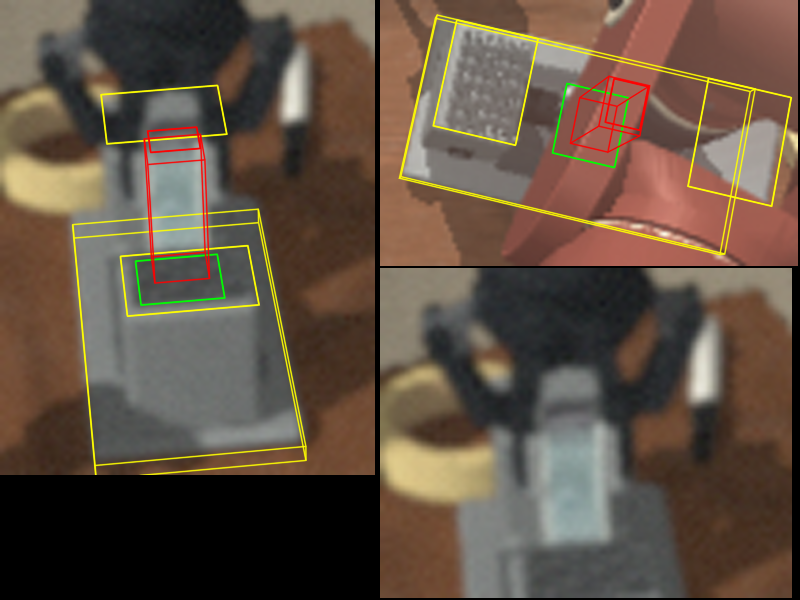

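Scene overlay: the predicted cell (red) matches the held cell laterally at left-panel x 147–206, over the well rim (green). The top view is hidden by the arm, so the last millimetres go by force.

In the tool's units: 0.004 m is 0.064.

```bash
cat > g.py <<'E'
from go import *
st=sensors.state(); r=rot(st["tool_rot"]); p=st["tool_pos"]; RG=R.from_euler('z',-.2458)
print("gauge-frame tcp mm",RG.inv().apply(p-[.5228,-.2126,0])*1e3,"foot",p[2]*1e3-38.7,"F",RG.inv().apply(st["contact_force"]),"T",RG.inv().apply(st["ft_torque"]),"t",st["time"])
E
python3 shift.py '{"finger_gap": [0, 0, 0], "sx": [0, 0, 0], "sy": [0, 0, 0], "sz": [0.064, 0.064, 0], "drx": [0, 0, 0], "dry": [0, 0, 0], "drz": [0, 0, 0]}'|grep -c pos; python3 g.py; python3 shift.py '{"finger_gap": [0, 0, 0], "sx": [0, 0, 0], "sy": [0, 0, 0], "sz": [0.032, 0.032, 0], "drx": [0, 0, 0], "dry": [0, 0, 0], "drz": [0, 0, 0]}'|grep -c pos; python3 g.py; python3 shift.py '{"finger_gap": [0, 0], "sx": [0, 0], "sy": [0, 0], "sz": [0.032, 0], "drx": [0, 0], "dry": [0, 0], "drz": [0, 0]}'|grep -c pos; python3 g.py
```

```text
1
gauge-frame tcp mm [ 0.0609 -0.7701 83.9752] foot 45.275191465126696 F [-0.6002 -0.952  -0.747 ] T [-0.0024  0.0044  0.0784] t 15.225
1
gauge-frame tcp mm [ 0.1611 -0.7415 80.0496] foot 41.34962195141455 F [ 0.8214  0.2656 -0.9543] T [-0.0204 -0.0256  0.0252] t 15.6
1
gauge-frame tcp mm [ 0.5496 -0.8104 78.6418] foot 39.941788493873645 F [-0.404   0.4317  0.7334] T [ 0.094   0.1346 -0.0018] t 15.85
```

In the tool's units: 0.002 m is 0.032.

```bash
for i in 1 2 3; do python3 shift.py '{"finger_gap": [0, 0], "sx": [0, 0], "sy": [0, 0], "sz": [0.032, 0], "drx": [0, 0], "dry": [0, 0], "drz": [0, 0]}'|grep -c pos; python3 g.py; done
```

```text
1
gauge-frame tcp mm [ 0.4511 -0.5081 76.2734] foot 37.57335143287662 F [1.2091 1.8642 0.0877] T [ 0.2767 -0.0791  0.0179] t 16.1
1
gauge-frame tcp mm [ 0.0068 -0.4972 73.6625] foot 34.96246629018353 F [ 0.6136  1.6218 -1.2871] T [ 0.3504 -0.1773  0.0206] t 16.35
1
gauge-frame tcp mm [ 0.1744 -0.5343 72.1165] foot 33.416529565440655 F [-0.6888  2.3012 -0.3985] T [ 0.5928  0.0254 -0.004 ] t 16.6
```

In the tool's units: 0.001 m is 0.016.

```bash
python3 shift.py '{"finger_gap": [0, 0], "sx": [0.016, 0], "sy": [0, 0], "sz": [0, 0], "drx": [0, 0], "dry": [0, 0], "drz": [0, 0]}'|grep -c pos; python3 g.py;  python3 shift.py '{"finger_gap": [0, 0], "sx": [0.008, 0], "sy": [0, 0], "sz": [0.032, 0], "drx": [0, 0], "dry": [0, 0], "drz": [0, 0]}'|grep -c pos; python3 g.py; python3 shift.py '{"finger_gap": [0, 0], "sx": [0, 0], "sy": [0, 0], "sz": [0.032, 0], "drx": [0, 0], "dry": [0, 0], "drz": [0, 0]}'|grep -c pos; python3 g.py
```

```text
1
gauge-frame tcp mm [ 0.2478 -0.3086 72.4736] foot 33.77357145542355 F [-1.4878 -0.1852  1.3457] T [-0.1421  0.2434  0.0292] t 16.85
1
gauge-frame tcp mm [ 0.668   0.293  70.4845] foot 31.78445718798605 F [ 0.6576 -1.532   0.7121] T [-0.3035  0.0592 -0.0234] t 17.1
1
gauge-frame tcp mm [ 0.6992  0.5374 68.4293] foot 29.72931338261607 F [-1.4234 -1.6235  2.5176] T [-0.3725 -0.0448 -0.0229] t 17.35
```

In the tool's units: 0.002 m is 0.032, -0.0006 m is -0.0096.

```bash
python3 shift.py '{"finger_gap": [0, 0], "sx": [-0.0096, 0], "sy": [0, 0], "sz": [0.032, 0], "drx": [0, 0], "dry": [0, 0], "drz": [0, 0]}'|grep -c pos; python3 g.py;  python3 shift.py '{"finger_gap": [0, 0], "sx": [0, 0], "sy": [0, 0], "sz": [0.032, 0], "drx": [0, 0], "dry": [0, 0], "drz": [0, 0]}'|grep -c pos; python3 g.py; python3 shift.py '{"finger_gap": [0, 0], "sx": [0, 0], "sy": [0, 0], "sz": [0.032, 0], "drx": [0, 0], "dry": [0, 0], "drz": [0, 0]}'|grep -c pos; python3 g.py; python3 shift.py '{"finger_gap": [0, 0], "sx": [0, 0], "sy": [0, 0], "sz": [0.032, 0], "drx": [0, 0], "dry": [0, 0], "drz": [0, 0]}'|grep -c pos; python3 g.py
```

```text
1
gauge-frame tcp mm [ 0.6656  0.357  66.3528] foot 27.652821734391807 F [ 1.4533 -0.0344  2.3504] T [ 0.0932 -0.2183  0.0047] t 17.6
1
gauge-frame tcp mm [ 0.6094  0.3454 64.3401] foot 25.64005759403257 F [1.213  0.4774 2.7954] T [ 0.2021 -0.35    0.0492] t 17.85
1
gauge-frame tcp mm [ 0.469   0.2848 62.2533] foot 23.55326223978426 F [1.7511 1.887  3.2892] T [ 0.2628 -0.396   0.0569] t 18.1
1
gauge-frame tcp mm [ 0.3944  0.2052 60.2169] foot 21.516890425316745 F [1.0843 1.4592 3.9502] T [ 0.3126 -0.2472  0.0187] t 18.35
```

In the tool's units: 0.0015 m is 0.024, 0.0003 m is 0.0048.

```bash
python3 shift.py '{"finger_gap": [0, 0], "sx": [0.0048, 0], "sy": [0.0048, 0], "sz": [0.024, 0], "drx": [0, 0], "dry": [0, 0], "drz": [0, 0]}'|grep -c pos; python3 g.py;  python3 shift.py '{"finger_gap": [0, 0], "sx": [0, 0], "sy": [0, 0], "sz": [0.024, 0], "drx": [0, 0], "dry": [0, 0], "drz": [0, 0]}'|grep -c pos; python3 g.py; python3 shift.py '{"finger_gap": [0, 0], "sx": [0, 0], "sy": [0, 0], "sz": [0.016, 0], "drx": [0, 0], "dry": [0, 0], "drz": [0, 0]}'|grep -c pos; python3 g.py; python3 shift.py '{"finger_gap": [0, 0], "sx": [0, 0], "sy": [0, 0], "sz": [0.016, 0], "drx": [0, 0], "dry": [0, 0], "drz": [0, 0]}'; python3 g.py
```

```text
1
gauge-frame tcp mm [ 0.4627  0.2857 58.6609] foot 19.960855235665996 F [0.1876 0.2073 3.736 ] T [ 0.043  -0.1078 -0.0292] t 18.6
1
gauge-frame tcp mm [ 0.4853  0.2926 57.1734] foot 18.473389682556196 F [-0.34   -0.3046  3.6431] T [-0.0862  0.0216 -0.0464] t 18.85
1
gauge-frame tcp mm [ 0.5155  0.3045 56.6464] foot 17.946374889949887 F [-2.0531 -0.6637  5.6973] T [-0.0307  0.2679 -0.0355] t 19.1
time: 19.35
tool_pos: [0.5234, -0.2125, 0.0566]
tool_rot: [-0.001, 0.788, 0.615, 0.001]
contact_force: [-4.1, 1.1, 10.8]
gripper_width: 0.342
grasp_force: 60.8
gauge-frame tcp mm [ 0.5638  0.2679 56.5803] foot 17.880250715752382 F [-4.2076  0.0711 10.8377] T [0.0546 0.7621 0.0196] t 19.35
```

In the tool's units: -0.0003 m is -0.0048.

```bash
python3 shift.py '{"finger_gap": [0, 0, 0, 0], "sx": [0, 0, 0, 0], "sy": [-0.0048, 0, 0, 0], "sz": [0, 0, 0, 0], "drx": [0, 0, 0, 0], "dry": [0, 0, 0, 0], "drz": [0, 0, 0, 0]}'; python3 g.py; python3 - <<'E'
from plant import manip, optics, sensors
import cv2,numpy as np
f=optics.grab_frame("scene")[:,:,::-1].astype(int); o=cv2.imread("pics/scene0.png").astype(int)
cv2.imwrite("pics/scene6.png",f.astype(np.uint8))
print(np.abs(f-o)[230:280,330:362].mean(), np.abs(f-o)[230:280,360:380].mean(), np.abs(f-o)[280:315,362:400].mean())
E
```

```text
time: 19.85
tool_pos: [0.5234, -0.2125, 0.0566]
tool_rot: [-0.0, 0.788, 0.615, 0.001]
contact_force: [-2.8, 0.8, 9.7]
gripper_width: 0.345
grasp_force: 60.7
gauge-frame tcp mm [ 0.5243  0.2527 56.5836] foot 17.88363843428985 F [-2.901   0.0737  9.6524] T [ 0.0677  0.6081 -0.0018] t 19.85
3.1433333333333335 2.956 52.9203007518797
```

The neighbours have not moved: the image difference there is at noise level. The cell is seated on the firm stop, held with a push of about 10 N, so I hand the job in.

```bash
python3 -c "
from plant import manip, optics, sensors
print(manip.job_done())"
```

```text
the job is handed in; nothing more can be done
None
```

The cell was stood upright in its lane, released, gripped again by its frosted walls, and is now held in the gauge well against the shutter's firm stop with about 10 N; both neighbours are unmoved, and I handed the job in at about 20 s.

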